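# Set a sine plate on its setting block

### The arm

A 7-joint arm with a two-finger parallel gripper is mounted at the origin on the work surface. World frame = base frame: x ahead of the robot, y to its left, z up, the work surface at z = 0. Lengths are in m, angles in rad, forces in N, time in s.
With the tool pointing down it reaches from about 0.425 to 0.875 m from the base axis. Payload 4.7 kg.
Tool frame: the origin (TCP) lies at the very end of the fingers, on their centre line; the grasp point (between the pads) lies 19 mm behind it; z points along the fingers, y is the line along which they close (so a half turn about z gives the same grasp; the last joint's range is limited). The gripper opens to 87 mm and grips with 3 to 60 N. Pads are 19 mm wide; open, the fingers measure 117 mm over their backs; the gripper's body (75 mm by 190 mm) begins 51 mm behind the grasp point.
Start: joints at [1.139, 0.321, -0.07, 1.45, 0.023, 1.371, -0.057], TCP at [0.28, -0.587, 0.223] pointing down, gripper open.
Joint ranges: [-2.86, 2.86], [-0.3, 2.09], [-1.38, 1.24], [0.06, 2.45], [-1.56, 4.7], [0.09, 2.05], [-2.69, 2.69]. Speed limits (rad/s): [2.57, 2.57, 3.14, 3.14, 3.14, 3.14, 3.14].

### API

Orientations are given as a rotation vector (axis times angle).
In Python, from bench import ctrl gives the robot as it stands.
- The arm moves only by the shell command python3 -m jog 'ROWS' [FORCE]. ROWS is JSON, a list that holds one entry, the list of rows, each a list of 7 numbers: the shift along the tool's x, y, z in mm, then the turn, a rotation vector about the tool's x, y, z in degrees, then the finger opening in mm, from 0 to 87. A call has 1 to 10 rows; each row is the pose to reach, as a shift and turn from the pose commanded when the call began, along the tool's axes at that moment; what a row does not reach only later rows make up. A row lasts 1/10 s, in which the tool goes at most 50 mm and 8.59 degrees, less where a joint would pass 70% of its speed; a pose out of reach is approached as far as the arm can. A call with a gripper value outside its range is refused whole. The fingers move at their own pace and stop on an object; FORCE is the grip in N (left out, the last holds). Time passes only in rows, so rows that repeat a pose let the fingers close. It gives the time, the measured TCP pose, the force, the opening and the grip force at its end, in the units of the state.
- ctrl.get_state(): the state, without advancing time (a new reading comes with each control period).
- ctrl.get_image(name): name is "scene" or "top"; returns a dict with "image" (420x560x3 uint8, red, green, blue), "depth" (420x560 float32, m along the optical axis (not along the pixel's ray), 0 where there is no reading), "fov_y" (degrees; the focal length in pixels is half the picture's height over the tangent of half this angle, whatever the lens; pixels are square), "cx", "cy" (the principal point, pixels), "k1" (the pictures are not rectified: a ray, as slopes to the right and down, at radius r is drawn at 1 + k1 r^2 times it, then the intrinsics apply), "rvec" (rotation vector, rad) and "tvec" (3), from world to camera coordinates, as OpenCV has them. Camera axes: x right, y down, z forward; pixel columns grow to the right and rows downward; lengths in m; the calibration is good to about 2 mm. A picture is of the moment at which its call begins.
- ctrl.close_job(): hands the job in; it is judged then, once.
The state is a dict: "time": time; "joint_positions": joint angles; "qd": joint speeds; "joint_torque": joint torques, N m; "position": TCP position; "tool_rot": TCP orientation; "ft_force": force on the tool from outside, world axes, zero at the start; "torque": the same for the moment, N m; "grip_width": opening from 0.0 (shut) to 1.0 (fully open); "grip_force": force on a finger pad.
Only numpy, scipy, OpenCV 4.12 (cv2) and the standard library are available. Lean on these libraries where they do the work, as an engineer would, in place of code of your own. Each camera call takes 0.05 s, during which the arm holds its last target. There are 200 camera calls.

### The job

Set the sine plate to its steepest angle: first stand the tallest of the three square steel setting blocks upright in the middle of the bright polished pad of the sine plate's base and let go of it, while the top plate is still swung up. Then tip the top plate over and down until the roller at its free end rests on the block, leaving the block standing on the pad.

Things in the scene. Friction and masses are not known exactly. Their poses are not given: they have to be found in the camera images.
- block_tall_center (a point): Centre (half-way up) of the tallest setting block: steel, 40 x 40 mm square, 60 mm tall, about 0.6 kg, loose, standing on the bench at the robot's right, a small dark mark in its top. z is its upright axis, x and y are square to its sides. Its two look-alikes are 40 mm square but only 42 and 28 mm tall; the three stand about 105 mm apart in any order.
- pad (a point): Centre of the pad: a bright 50 mm square on the dark steel base of the sine plate, flush with the base's top face, 16 mm above the bench. The base is fixed, 220 x 110 x 16 mm. z is up, x points along the base from the hinge towards the pad, y runs along the hinge.
- hinge (a point): Middle of the top plate's hinge axis: 10 mm above the base's top face, 137.5 mm from the pad's centre along the pad's -x; axes as the pad's. The aluminium plate is 84 mm wide, reaches 165 mm out from the axis; when level, its faces lie 10 and 24 mm above the axis. A 20 mm steel roller lies across its inner (pad) side, 150 mm out, level with the axis when the plate is level.
- sine_plate (a joint): Plate angle, rad: 0 flat over the base, 1.57 upright, stop at 1.75; starts at 1.35 to 1.65. Its outer face (away from the pad) is free to be pushed. The hinge is stiff and damped: above about 1.15 the plate stays where left (2 to 5 N at its free end moves it slowly); below about 1.0 it sinks by its own weight within a few seconds. On the tallest block it reads 0.41.
Not all that is in view belongs to the job. What is shaped like the part that bears pad but turquoise is not meant.

How it is judged:
By the outcome, as a careful person would: the job done as asked, in the order asked, and still so for the second after the job is handed in, with the robot touching nothing.
It also fails if it takes over 56 s, if anything falls off the work surface, if the arm or the gripper's body presses on something with over 40 N, if the wrist force passes 120 N, or if a joint passes its speed limit or range.

## Working session

There is one attempt and no reset: what is moved stays moved. The work goes in short steps, Python scripts to look and compute and a shell command to move; the robot and the scene stay as the last step left them, time stands still between calls to the robot, and variables do not carry over. Pictures are saved under pics/ and viewed, at most 10 in all, crops included, and the job is handed in when it is done.

```bash
mkdir -p pics; cat > h.py <<'E'
import numpy as np, cv2
from bench import ctrl
from scipy.spatial.transform import Rotation as R
def grab(n):
    d=ctrl.get_image(n); np.savez('pics/%s.npz'%n,**d); return d
def K(d):
    h=d['image'].shape[0]; f=h/2/np.tan(np.radians(d['fov_y'])/2)
    return f
def ray(d,u,v):
    f=K(d); p=np.array([(u-d['cx'])/f,(v-d['cy'])/f]); q=p.copy()
    for _ in range(20): q=p/(1+d['k1']*(q@q))
    Rm=cv2.Rodrigues(np.array(d['rvec'],float))[0]; t=np.array(d['tvec'],float).ravel()
    return -Rm.T@t, Rm.T@np.array([q[0],q[1],1.])
def onz(d,u,v,z):
    o,r=ray(d,u,v); return o+r*(z-o[2])/r[2]
def dep(d,u,v):
    o,r=ray(d,u,v); return o+r*float(d['depth'][int(round(v)),int(round(u))])
def cloud(d):
    h,w=d['depth'].shape; f=K(d); u,v=np.meshgrid(np.arange(w),np.arange(h))
    p=np.stack([(u-d['cx'])/f,(v-d['cy'])/f],-1); q=p.copy()
    for _ in range(20): q=p/(1+d['k1']*(q**2).sum(-1,keepdims=True))
    c=np.concatenate([q,np.ones((h,w,1))],-1)*d['depth'][...,None]
    Rm=cv2.Rodrigues(np.array(d['rvec'],float))[0]; t=np.array(d['tvec'],float).ravel()
    return (c-t)@Rm
def save(n,im,s=1,crop=None):
    if crop: a,b,c,e=crop; im=im[b:e,a:c]
    cv2.imwrite('pics/%s.png'%n,cv2.resize(im[...,::-1],None,fx=s,fy=s,interpolation=cv2.INTER_CUBIC))
E
python3 - <<'E'
from h import *
for n in('scene','top'):
    d=grab(n); save(n+'0',d['image']); print(n,ray(d,280,210),d['fov_y'],d['k1'])
s=ctrl.get_state(); print(s)
E
```

```text
scene (array([1.41380844, 0.15439291, 0.78185396]), array([-0.79831136, -0.20324054, -0.5669774 ])) 43.65074711528534 0.028133797306366906
top (array([ 0.28047986, -0.08180073,  0.93835461]), array([ 0.16866177,  0.01102062, -0.98570338])) 54.16684426016639 0.005656598037892088
{'time': 0.1, 'joint_positions': array([ 1.13913517,  0.32171938, -0.07008069,  1.45156072,  0.02261829,
        1.37081381, -0.05692762]), 'qd': array([ 0.00011209, -0.0011099 ,  0.00110925, -0.00328784, -0.0001523 ,
       -0.00050727,  0.00063216]), 'joint_torque': array([-5.11135604e-04, -4.92571521e+01, -4.05973373e-01, -3.13399422e+01,
       -6.41422276e-02,  3.95229785e-02,  5.65206028e-05]), 'position': array([ 0.27997444, -0.58605424,  0.22158615]), 'tool_rot': array([-3.06228180e+00, -6.94054284e-01,  7.68526343e-04]), 'ft_force': array([ 0.43002557, -0.28861742, -0.44034156]), 'torque': array([ 0.01766622, -0.00012811,  0.0191225 ]), 'grip_force': 0.0, 'grip_width': 0.9999995707130834}
```

View pics/scene0.png

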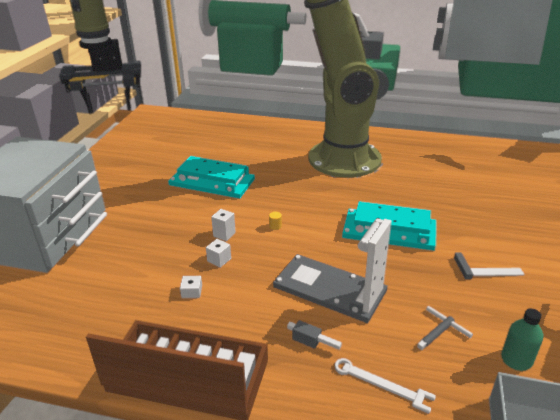

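View pics/top0.png

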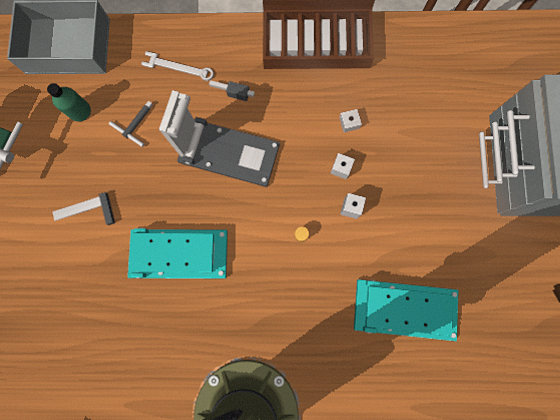

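Scene picture: three blocks at (223,224), (218,252) and (190,287), and the dark sine plate with its bright pad at (306,275). In the top picture the blocks are at (354,205), (343,164) and (350,119), and the pad is at (252,157). The turquoise plates are decoys.

Next I'll measure the block heights and pad pose, and enlarge the block crop.

```bash
cat > m.py <<'E'
from h import *
def load(n): return dict(np.load('pics/%s.npz'%n))
t=load('top'); c=cloud(t); im=t['image'].astype(int)
mx=im.max(-1); mn=im.min(-1)
bright=((mn>140)&(mx-mn<30)).astype(np.uint8)
n,l,st,ce=cv2.connectedComponentsWithStats(bright)
for i in range(1,n):
    x,y=ce[i]
    if st[i,4]>60 and 160<x<380 and 90<y<220:
        m=(l==i); z=np.median(c[m][:,2])
        cn=cv2.findContours(m.astype(np.uint8),0,2)[0][0]
        r=cv2.minAreaRect(cn); bx=cv2.boxPoints(r)
        P=np.array([onz(t,*b,z) for b in bx])
        print(ce[i].round(1),st[i,4],'z %.4f'%z,'cen',P.mean(0).round(4),'sides',np.linalg.norm(P[1]-P[0]).round(4),np.linalg.norm(P[2]-P[1]).round(4),'yaw',np.degrees(np.arctan2(*(P[2]-P[1])[1::-1])).round(1))
dk=((mx<90)&(abs(c[...,2]-.016)<.008)&(c[...,0]>.3)).astype(np.uint8); dk=cv2.morphologyEx(dk,3,np.ones((7,7)))
n,l,st,ce=cv2.connectedComponentsWithStats(dk); i=1+np.argmax(st[1:,4]); print('base',ce[i],st[i])
P=c[l==i]; r=cv2.minAreaRect((P[:,:2]*1000).astype(np.float32)); print(r, np.median(P[:,2]))
E
python3 - <<'E'
from m import *
s=load('scene')
a=cv2.resize(t['image'][90:225,320:385],None,fx=4,fy=4); b=cv2.resize(s['image'][200:305,170:250],None,fx=5,fy=5)
o=np.zeros((540,a.shape[1]+b.shape[1],3),np.uint8); o[:,:a.shape[1]]=a; o[:b.shape[0],a.shape[1]:]=b; save('blocks',o)
# block tops, by depth
for (u,v) in [(354,205),(343,164),(350,119)]:
    w=c[v-16:v+16,u-16:u+16].reshape(-1,3); print((u,v),'top z',np.percentile(w[:,2],[80,90]).round(4))
cs=cloud(s)
for (u,v) in [(223,224),(218,252),(190,287)]:
    w=cs[v-16:v+16,u-12:u+12].reshape(-1,3); print((u,v),np.percentile(w[:,2],[90,96]).round(4),w[w[:,2]>.025].mean(0).round(3))
E
```

```text
[172.9 117. ] 682 z 0.1864 cen [0.5813 0.136  0.1864] sides 0.1323 0.0491 yaw -94.7
[350.4 118.6] 275 z 0.0270 cen [ 0.6519 -0.2343  0.027 ] sides 0.0443 0.0401 yaw -168.2
[251.3 157.4] 463 z 0.0161 cen [ 0.5626 -0.0043  0.0161] sides 0.0511 0.0518 yaw -106.6
[342.1 165.6] 358 z 0.0407 cen [ 0.5355 -0.2113  0.0407] sides 0.0499 0.0399 yaw -111.6
[353.3 205.5] 397 z 0.0588 cen [ 0.441  -0.231   0.0588] sides 0.05 0.0424 yaw -106.5
base [233.44634474 152.84708249] [ 190  123   90   63 2982]
((495.48895263671875, -28.873306274414062), (398.8827209472656, 192.38900756835938), 39.57810974121094) 0.015445158867663789
(354, 205) top z [0.059  0.0601]
(343, 164) top z [0.0407 0.0421]
(350, 119) top z [0.0263 0.0279]
(223, 224) [0.0609 0.0623] [ 0.477 -0.223  0.064]
(218, 252) [0.043  0.0442] [ 0.559 -0.208  0.048]
(190, 287) [0.0292 0.0304] [ 0.663 -0.233  0.034]
```

View pics/blocks.png

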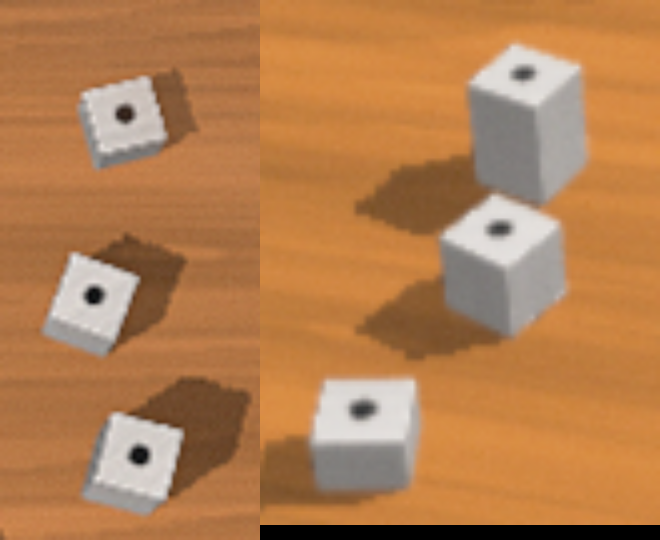

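The candidates have top heights of 59 mm at (354,205), 41 mm at (343,164) and 27 mm at (350,119). The crop agrees: the one at top (354,205) / scene (223,224) is clearly tallest, so that is the block. Now I'll refine its pose and work out the grasp shift.

```bash
cat >> h.py <<'E'
def toolshift(pos,yaw=None):
    """shift (mm) & turn about tool z (deg) from the present pose to pos with tool y along yaw deg (mod 180)"""
    s=ctrl.get_state(); T=R.from_rotvec(s['tool_rot']); d=T.inv().apply(np.array(pos)-s['position'])*1000
    a=None
    if yaw is not None:
        y=T.as_matrix()[:,1]; cur=np.degrees(np.arctan2(y[1],y[0])); a=-((yaw-cur+90)%180-90)
    print('t',s['time'],'pos',s['position'].round(4),'shift',d.round(1),'turn z',a,'tool z',T.as_matrix()[:,2].round(4),'w',round(s['grip_width']*87,1),'gf',s['grip_force'],'ft',s['ft_force'].round(1))
E
python3 - <<'E'
from m import *
s=load('scene')
for nm,d in(('top',t),('scene',s)):
    C=cloud(d); 
    m=(abs(C[...,2]-.060)<.004)&(abs(C[...,0]-.445)<.045)&(abs(C[...,1]+.23)<.045)
    m&=d['image'].min(-1)>20
    m=cv2.morphologyEx(m.astype(np.uint8),2,np.ones((2,2)))
    P=C[m>0]; cn=cv2.findContours(m,0,2)[0]; cn=max(cn,key=cv2.contourArea)
    Q=np.array([onz(d,*p[0],.06)[:2] for p in cn])
    r=cv2.minAreaRect((Q*1000).astype(np.float32)); print(nm,len(P),'rect',r)
    ring=(m>0)&(d['image'].max(-1)<80); v,u=np.nonzero(ring); print(' mark',u.mean(),v.mean(),onz(d,u.mean(),v.mean(),.06).round(4))
C=cloud(s); im=s['image'].astype(int); m=((im.min(-1)>140)&(abs(C[...,2]-.016)<.005)).astype(np.uint8)
n,l,st,ce=cv2.connectedComponentsWithStats(m); k=[i for i in range(1,n) if abs(ce[i]-[306,275]).max()<10]
for i in k:
    cn=cv2.findContours((l==i).astype(np.uint8),0,2)[0][0]
    Q=np.array([onz(s,*p[0],.016)[:2] for p in cn]); print('pad scene',ce[i],st[i,4],cv2.minAreaRect((Q*1000).astype(np.float32)))
# base outline in top: dark region around pad
hsv=cv2.cvtColor(t['image'],cv2.COLOR_RGB2HSV)
m=((abs(c[...,2]-.016)<.006)&(hsv[...,1]<90)&(abs(c[...,0]-.58)<.12)&(abs(c[...,1]-.03)<.15)).astype(np.uint8); m=cv2.morphologyEx(m,2,np.ones((3,3)))
n,l,st,ce=cv2.connectedComponentsWithStats(m); i=1+np.argmax(st[1:,4]); cn=max(cv2.findContours((l==i).astype(np.uint8),0,2)[0],key=cv2.contourArea)
Q=np.array([onz(t,*p[0],.016)[:2] for p in cn]); print('base',cv2.minAreaRect((Q*1000).astype(np.float32)))
# plate angle
m=(c[...,2]>.12)&(abs(c[...,0]-.58)<.1)&(abs(c[...,1]-.13)<.06); P=c[m]; print('plate top',np.percentile(P,[2,50,98],axis=0).round(3))
toolshift([.445,-.231,.2],-16.5)
E
```

```text
[172.9 117. ] 682 z 0.1864 cen [0.5813 0.136  0.1864] sides 0.1323 0.0491 yaw -94.7
[350.4 118.6] 275 z 0.0270 cen [ 0.6519 -0.2343  0.027 ] sides 0.0443 0.0401 yaw -168.2
[251.3 157.4] 463 z 0.0161 cen [ 0.5626 -0.0043  0.0161] sides 0.0511 0.0518 yaw -106.6
[342.1 165.6] 358 z 0.0407 cen [ 0.5355 -0.2113  0.0407] sides 0.0499 0.0399 yaw -111.6
[353.3 205.5] 397 z 0.0588 cen [ 0.441  -0.231   0.0588] sides 0.05 0.0424 yaw -106.5
base [233.44634474 152.84708249] [ 190  123   90   63 2982]
((495.48895263671875, -28.873306274414062), (398.8827209472656, 192.38900756835938), 39.57810974121094) 0.015445158867663789
top 316 rect ((443.66064453125, -235.64031982421875), (39.696556091308594, 40.345947265625), 73.13441467285156)
 mark 353.875 202.875 [ 0.4465 -0.2321  0.06  ]
scene 177 rect ((454.001708984375, -229.51382446289062), (43.45546340942383, 44.355804443359375), 76.89286041259766)
 mark 222.5 214.0 [ 0.4449 -0.235   0.06  ]
pad scene [305.81298701 274.34805195] 385 ((563.0574340820312, -5.951820373535156), (52.253929138183594, 52.70145797729492), 74.07337951660156)
base ((572.5916748046875, 32.809288024902344), (183.4011993408203, 109.49806213378906), 74.31434631347656)
plate top [[0.561 0.109 0.131]
 [0.596 0.133 0.185]
 [0.641 0.156 0.193]]
t 0.1 pos [ 0.28   -0.5861  0.2216] shift [ 302.  -249.2   22. ] turn z -47.959760038705525 tool z [-8.0e-04  1.5e-03 -1.0e+00] w 87.0 gf 0.0 ft [ 0.4 -0.3 -0.4]
```

```bash
python3 -m jog '[[[302,-249,22,0,0,-48,87],[302,-249,22,0,0,-48,87],[302,-249,22,0,0,-48,70],[302,-249,22,0,0,-48,70],[302,-249,22,0,0,-48,64],[302,-249,22,0,0,-48,64],[302,-249,22,0,0,-48,64],[302,-249,22,0,0,-48,64],[302,-249,22,0,0,-48,64],[302,-249,22,0,0,-48,64]]]' 30; python3 -c "
from h import *
toolshift([.4455,-.2335,.02],-16.4)"
```

```text
time: 1.1
position: [0.4454, -0.2308, 0.2003]
tool_rot: [-2.514, -1.884, 0.001]
ft_force: [0.8, -0.5, -1.4]
grip_width: 0.737
grip_force: 0.0
t 1.1 pos [ 0.4454 -0.2308  0.2003] shift [ -2.4   0.9 180.3] turn z 0.09461069726407345 tool z [-7.e-04 -5.e-04 -1.e+00] w 64.1 gf 0.0 ft [ 0.8 -0.5 -1.4]
```

```bash
python3 -m jog '[[[-2,1,40,0,0,0,64],[-2,1,80,0,0,0,64],[-2,1,120,0,0,0,64],[-2,1,150,0,0,0,64],[-2,1,170,0,0,0,64],[-2,1,180,0,0,0,64],[-2,1,180,0,0,0,64],[-2,1,180,0,0,0,30],[-2,1,180,0,0,0,30],[-2,1,180,0,0,0,30]]]' 30;python3 -m jog '[[[0,0,0,0,0,0,30],[0,0,0,0,0,0,30],[0,0,0,0,0,0,30]]]' ; python3 -c "
from h import *
toolshift([.4455,-.2335,.1],-16.4)
d=grab('scene');save('grasp',d['image'],3,(150,120,350,320))"
```

```text
time: 2.1
position: [0.4466, -0.2345, 0.0218]
tool_rot: [2.515, 1.879, 0.001]
ft_force: [-0.1, -0.3, 0.6]
grip_width: 0.545
grip_force: 0.0
time: 2.4
position: [0.4466, -0.2344, 0.0215]
tool_rot: [2.515, 1.879, 0.001]
ft_force: [0.9, 0.0, 5.0]
grip_width: 0.457
grip_force: 30.0
t 2.4 pos [ 0.4466 -0.2344  0.0215] shift [  0.4  -1.2 -78.5] turn z -0.0546316288341302 tool z [ 0.0017 -0.0013 -1.    ] w 39.8 gf 29.977756775915623 ft [0.9 0.  5. ]
```

View pics/grasp.png

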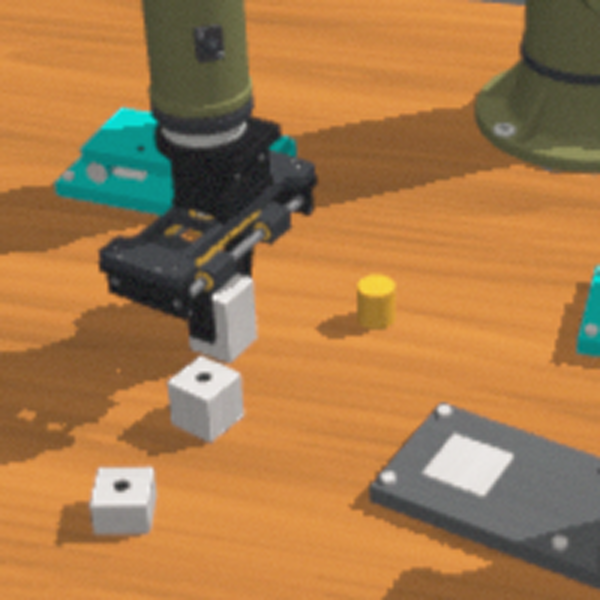

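The block is gripped at 39.8 mm wide. Lift it and carry it over the pad.

```bash
python3 -m jog '[[[0,0,-30,0,0,0,30],[0,0,-60,0,0,0,30],[0,0,-90,0,0,0,30],[0,0,-90,0,0,0,30]]]';  python3 -c "
from h import *
toolshift([.5628,-.0052,.11],-16)"
```

```text
time: 2.85
position: [0.4475, -0.2346, 0.1132]
tool_rot: [2.513, 1.878, 0.003]
ft_force: [1.0, -0.5, -4.9]
grip_width: 0.46
grip_force: 30.0
t 2.85 pos [ 0.4475 -0.2346  0.1132] shift [252.6  45.6   3. ] turn z -0.4540208570520434 tool z [ 0.0043 -0.0029 -1.    ] w 40.0 gf 29.97720377985388 ft [ 1.  -0.5 -4.9]
```

```bash
python3 -m jog '[[[15,3,0,0,0,0,30],[45,8,0,0,0,0,30],[85,15,0,0,0,0,30],[125,23,0,0,0,0,30],[165,30,0,0,0,0,30],[200,36,0,0,0,0,30],[230,42,0,0,0,0,30],[247,45,0,0,0,0,30],[252,46,0,0,0,0,30],[252,46,0,0,0,0,30]]]'; python3 -m jog '[[[0,0,0,0,0,0,30],[0,0,0,0,0,0,30]]]';python3 -c "
from h import *
toolshift([.5628,-.0052,.0375],-16)
a=grab('scene');save('over',a['image'],3,(230,160,430,340))"
```

```text
time: 3.85
position: [0.5598, -0.0048, 0.1084]
tool_rot: [-2.513, -1.881, 0.004]
ft_force: [0.0, -1.0, -5.5]
grip_width: 0.458
grip_force: 30.0
time: 4.05
position: [0.5605, -0.0072, 0.1099]
tool_rot: [2.519, 1.877, -0.003]
ft_force: [-0.9, -0.6, -6.7]
grip_width: 0.459
grip_force: 30.0
t 4.05 pos [ 0.5605 -0.0072  0.1099] shift [ 2.6  1.7 72.4] turn z -0.5993768387737219 tool z [-0.0013 -0.001  -1.    ] w 39.9 gf 29.977225963957608 ft [-0.9 -0.6 -6.7]
```

View pics/over.png

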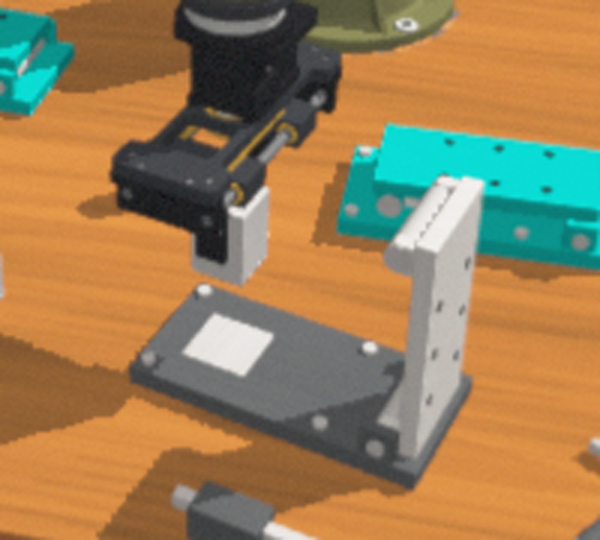

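The block is in hand above the pad (around pixel (230,345) in the crop), with plenty of room to the plate. Now lower it.

```bash
python3 -m jog '[[[2.5,1.5,20,0,0,-0.6,30],[2.5,1.5,40,0,0,-0.6,30],[2.5,1.5,55,0,0,-0.6,30],[2.5,1.5,64,0,0,-0.6,30],[2.5,1.5,66,0,0,-0.6,30],[2.5,1.5,67,0,0,-0.6,30],[2.5,1.5,67,0,0,-0.6,30]]]'; python3 -c "
from h import *
toolshift([.5628,-.0052,.0375],-16)"
```

```text
time: 4.8
position: [0.5641, -0.0032, 0.0443]
tool_rot: [2.506, 1.893, 0.002]
ft_force: [-0.5, 0.0, -6.2]
grip_width: 0.457
grip_force: 30.0
t 4.8 pos [ 0.5641 -0.0032  0.0443] shift [-2.3 -0.7  6.8] turn z 0.1385265961763622 tool z [ 1.4e-03 -1.0e-04 -1.0e+00] w 39.8 gf 29.97731587383896 ft [-0.5  0.  -6.2]
```

```bash
python3 -m jog '[[[-1,0,2,0,0,0,30],[-1,0,4,0,0,0,30],[-1,0,4,0,0,0,30]]]'; python3 -c "
from h import *
toolshift([.5628,-.0052,.0375],-16)
d=grab('top'); d=grab('scene'); C=cloud(d)
toolshift([.5628,-.0052,.0375],-16)
save('low',d['image'],6,(270,220,365,310))"
```

```text
time: 5.1
position: [0.563, -0.0043, 0.0394]
tool_rot: [2.507, 1.894, -0.0]
ft_force: [-0.8, -0.0, -5.6]
grip_width: 0.459
grip_force: 30.0
t 5.1 pos [ 0.563  -0.0043  0.0394] shift [-0.9  0.1  1.9] turn z 0.13514224879699555 tool z [-2.e-04 -2.e-04 -1.e+00] w 40.0 gf 29.977344889193773 ft [-0.8 -0.  -5.6]
t 5.2 pos [ 0.5631 -0.0042  0.0396] shift [-1.1 -0.   2.1] turn z 0.14377459789135116 tool z [-0.e+00 -1.e-04 -1.e+00] w 39.8 gf 29.97737700585276 ft [ 0.2 -0.3 -5.7]
```

View pics/low.png

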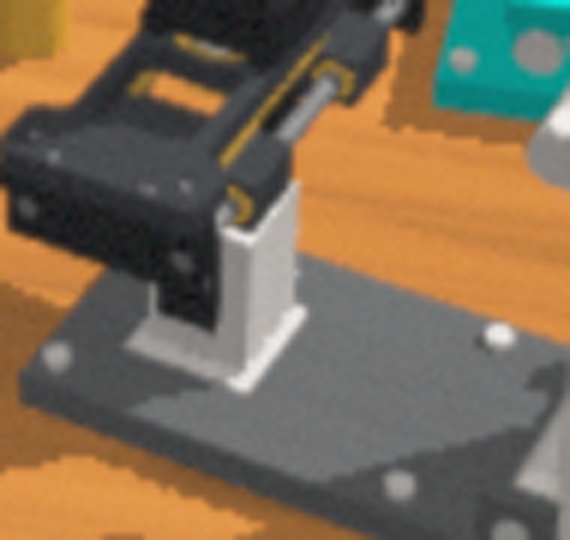

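The block stands just above the pad, with pad margins visible on both near sides. Set it down until the load goes off the wrist.

```bash
python3 -m jog '[[[-0.5,0,1,0,0,0,30],[-0.5,0,2,0,0,0,30],[-0.5,0,2.5,0,0,0,30],[-0.5,0,2.5,0,0,0,30]]]'; python3 -m jog '[[[0,0,0,0,0,0,30],[0,0,0,0,0,0,30]]]'
```

```text
time: 5.6
position: [0.5631, -0.0048, 0.0375]
tool_rot: [2.506, 1.893, -0.0]
ft_force: [-2.1, -0.2, -0.2]
grip_width: 0.455
grip_force: 30.0
time: 5.8
position: [0.5631, -0.0047, 0.0375]
tool_rot: [2.506, 1.893, -0.0]
ft_force: [-2.7, -1.0, 2.4]
grip_width: 0.455
grip_force: 30.0
```

Contact made; release and retreat straight up.

```bash
python3 -m jog '[[[0,0,0,0,0,0,64],[0,0,0,0,0,0,64],[0,0,0,0,0,0,64],[0,0,0,0,0,0,64],[0,0,-10,0,0,0,64],[0,0,-40,0,0,0,64],[0,0,-80,0,0,0,64],[0,0,-120,0,0,0,64],[0,0,-160,0,0,0,64],[0,0,-200,0,0,0,64]]]'
python3 -m jog '[[[0,0,-30,0,0,0,0],[-40,0,-40,0,0,0,0],[-90,0,-40,0,0,0,0],[-140,0,-40,0,0,0,0],[-140,0,-40,0,0,0,0]]]'
python3 - <<'E'
from h import *
d=grab('top'); s=grab('scene'); toolshift([0.6,.2,.3],-16)
A=cv2.resize(d['image'][90:200,150:300],(600,440)); B=cv2.resize(s['image'][210:320,265:400],(540,440))
o=np.hstack([A,B]); save('placed',o,0.7)
C=cloud(d); print('plate', [np.percentile(C[(C[...,2]>.12)&(C[...,2]<.2)&(abs(C[...,0]-.58)<.1)&(abs(C[...,1]-.13)<.06)],q,axis=0).round(3) for q in(2,50,98)])
E
```

```text
time: 6.8
position: [0.5629, -0.0044, 0.2396]
tool_rot: [2.505, 1.894, 0.001]
ft_force: [0.8, -0.8, 0.6]
grip_width: 0.731
grip_force: 0.0
time: 7.3
position: [0.5222, -0.1486, 0.2776]
tool_rot: [2.516, 1.876, -0.006]
ft_force: [0.1, -0.7, 0.1]
grip_width: 0.37
grip_force: 0.0
t 7.4 pos [ 0.5244 -0.1407  0.2777] shift [348.3 -21.5 -22.3] turn z -0.05500802047833986 tool z [ 8.e-04 -1.e-04 -1.e+00] w 24.4 gf 0.0 ft [0.4 0.3 0.5]
plate [array([0.56 , 0.109, 0.131]), array([0.596, 0.133, 0.185]), array([0.641, 0.156, 0.192])]
```

View pics/placed.png

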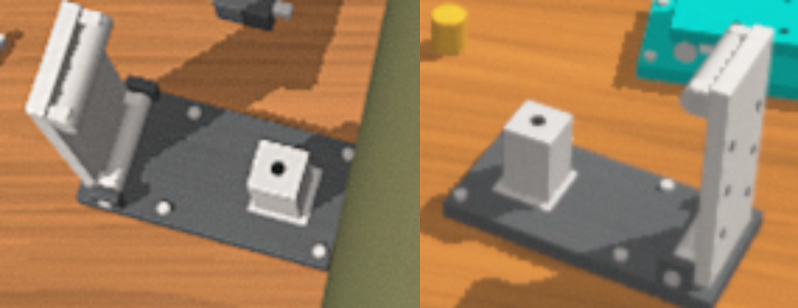

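The block stands upright in the middle of the pad, released (left crop (278,180), right crop (537,150)), with the plate still up. Next I go over the plate to its outer side with the fingers shut.

```bash
python3 -m jog '[[[45,0,0,0,0,0,0],[90,0,0,0,0,0,0],[135,0,0,0,0,0,0],[180,0,0,0,0,0,0],[225,0,0,0,0,0,0],[270,0,0,0,0,0,0],[315,0,0,0,0,0,0],[360,0,0,0,0,0,0],[375,0,0,0,0,0,0],[375,0,0,0,0,0,0]]]'
python3 -m jog '[[[0,0,0,0,0,0,0],[0,0,40,0,0,0,0],[0,0,80,0,0,0,0],[0,0,120,0,0,0,0],[0,0,120,0,0,0,0],[0,0,120,0,0,0,0]]]'
python3 -c "
from h import *
toolshift([0.609,.156,.155],-16)"
```

```text
time: 8.4
position: [0.6256, 0.227, 0.277]
tool_rot: [-2.497, -1.902, -0.001]
ft_force: [0.6, 1.1, -0.1]
grip_width: 0.008
grip_force: 0.0
time: 9.0
position: [0.6276, 0.2194, 0.1579]
tool_rot: [2.508, 1.89, -0.001]
ft_force: [-0.1, -0.3, 0.8]
grip_width: 0.004
grip_force: 0.0
t 9.0 pos [0.6276 0.2194 0.1579] shift [-66.1  -0.4   2.9] turn z -4.034455909618373e-05 tool z [ 0.    -0.001 -1.   ] w 0.4 gf 0.0 ft [-0.1 -0.3  0.8]
```

```bash
python3 -m jog '[[[-20,0,0,0,0,0,0],[-40,0,0,0,0,0,0],[-50,0,0,0,0,0,0],[-55,0,0,0,0,0,0],[-60,0,0,0,0,0,0],[-64,0,0,0,0,0,0],[-68,0,0,0,0,0,0],[-72,0,0,0,0,0,0],[-76,0,0,0,0,0,0],[-80,0,0,0,0,0,0]]]'
python3 -m jog '[[[-4,0,0,0,0,0,0],[-8,0,0,0,0,0,0],[-12,0,0,0,0,0,0],[-16,0,0,0,0,0,0],[-20,0,0,0,0,0,0]]]'
python3 -c "
from h import *
toolshift([0.609,.156,.155],-16)"
```

```text
time: 10.0
position: [0.6055, 0.1453, 0.1575]
tool_rot: [-2.505, -1.895, -0.002]
ft_force: [1.6, 2.8, 2.8]
grip_width: 0.01
grip_force: 2.0
time: 10.5
position: [0.5995, 0.1243, 0.1565]
tool_rot: [2.507, 1.893, -0.002]
ft_force: [0.3, 2.6, 0.4]
grip_width: 0.006
grip_force: 1.2
t 10.5 pos [0.5995 0.1243 0.1565] shift [33.1  0.4  1.5] turn z 0.11990322811617204 tool z [-8.e-04 -7.e-04 -1.e+00] w 0.5 gf 1.2341148561608861 ft [0.3 2.6 0.4]
```

```bash
python3 -m jog '[[[-4,0,0,0,0,0,0],[-8,0,0,0,0,0,0],[-12,0,0,0,0,0,0],[-16,0,0,0,0,0,0],[-20,0,0,0,0,0,0],[-24,0,0,0,0,0,0],[-28,0,0,0,0,0,0],[-32,0,0,0,0,0,0],[-36,0,0,0,0,0,0],[-40,0,0,0,0,0,0]]]'
python3 -m jog '[[[-3,0,0,0,0,0,0],[-6,0,0,0,0,0,0],[-9,0,0,0,0,0,0],[-12,0,0,0,0,0,0],[-12,0,0,0,0,0,0]]]'
cat > pl.py <<'E'
from h import *
d=grab('scene'); C=cloud(d); h=np.array([.6006,.127]); ex=np.array([-.276,-.961]); ey=np.array([.961,-.276])
p=C[...,:2]-h; X=p@ex; Y=p@ey; Z=C[...,2]-.026
im=d['image'].astype(int)
m=(abs(Y)<.04)&(X>-.03)&(X<.18)&(Z>.0)&(Z<.2)&(im.min(-1)>100)
print(m.sum(),'X',np.percentile(X[m],[2,50,98]).round(3),'Z',np.percentile(Z[m],[2,50,98]).round(3))
toolshift([.6006,.127,.157],-16)
E
python3 pl.py; python3 -c "
from h import *
d=dict(np.load('pics/scene.npz')); save('push',d['image'],3,(240,140,440,330))"
```

```text
time: 11.5
position: [0.5889, 0.0862, 0.157]
tool_rot: [2.507, 1.893, -0.0]
ft_force: [-0.1, 1.7, 0.0]
grip_width: 0.005
grip_force: 0.5
time: 12.0
position: [0.5856, 0.0742, 0.1569]
tool_rot: [2.507, 1.892, -0.001]
ft_force: [-0.7, 1.2, 0.1]
grip_width: 0.007
grip_force: 0.0
2472 X [-0.023  0.038  0.152] Z [0.006 0.051 0.141]
t 12.05 pos [0.5856 0.0745 0.157 ] shift [54.6  0.  -0.1] turn z 0.10277350888020464 tool z [-2.e-04 -7.e-04 -1.e+00] w 0.5 gf 0.0 ft [ 1.3 -0.8 -0.4]
```

View pics/push.png

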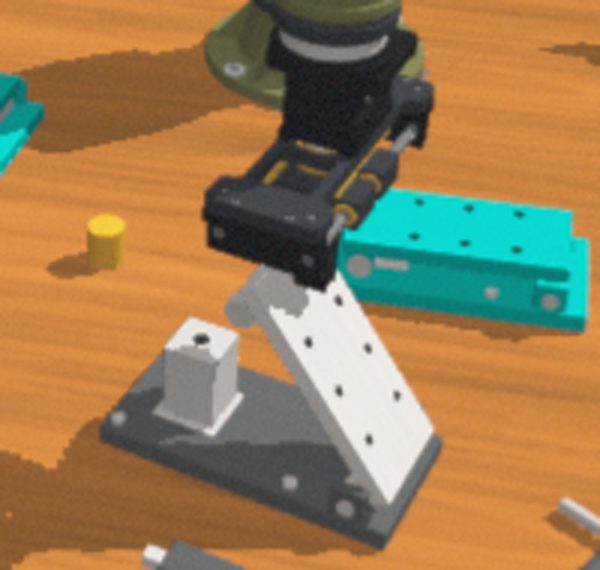

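The plate is at about 1 rad with its roller at (240,308), the block is still upright at (200,370), and the contact force has dropped off. I'll lift away and let the plate sink.

```bash
python3 -m jog '[[[5,0,-10,0,0,0,0],[5,0,-40,0,0,0,0],[5,0,-80,0,0,0,0],[5,0,-100,0,0,0,0],[5,0,-100,0,0,0,0],[5,0,-100,0,0,0,0],[5,0,-100,0,0,0,0],[5,0,-100,0,0,0,0],[5,0,-100,0,0,0,0],[5,0,-100,0,0,0,0]]]'
python3 -m jog '[[[0,0,0,0,0,0,0],[0,0,0,0,0,0,0],[0,0,0,0,0,0,0],[0,0,0,0,0,0,0],[0,0,0,0,0,0,0],[0,0,0,0,0,0,0],[0,0,0,0,0,0,0],[0,0,0,0,0,0,0],[0,0,0,0,0,0,0],[0,0,0,0,0,0,0]]]' >/dev/null
python3 -m jog '[[[0,0,0,0,0,0,0],[0,0,0,0,0,0,0],[0,0,0,0,0,0,0],[0,0,0,0,0,0,0],[0,0,0,0,0,0,0],[0,0,0,0,0,0,0],[0,0,0,0,0,0,0],[0,0,0,0,0,0,0],[0,0,0,0,0,0,0],[0,0,0,0,0,0,0]]]' >/dev/null
python3 pl.py
python3 -m jog '[[[0,0,0,0,0,0,0],[0,0,0,0,0,0,0],[0,0,0,0,0,0,0],[0,0,0,0,0,0,0],[0,0,0,0,0,0,0],[0,0,0,0,0,0,0],[0,0,0,0,0,0,0],[0,0,0,0,0,0,0],[0,0,0,0,0,0,0],[0,0,0,0,0,0,0]]]' >/dev/null
python3 -m jog '[[[0,0,0,0,0,0,0],[0,0,0,0,0,0,0],[0,0,0,0,0,0,0],[0,0,0,0,0,0,0],[0,0,0,0,0,0,0],[0,0,0,0,0,0,0],[0,0,0,0,0,0,0],[0,0,0,0,0,0,0],[0,0,0,0,0,0,0],[0,0,0,0,0,0,0]]]' >/dev/null
python3 pl.py;python3 -c "
from h import *
d=dict(np.load('pics/scene.npz')); save('down',d['image'],3,(240,140,440,330))"
```

```text
time: 13.05
position: [0.5868, 0.0799, 0.2564]
tool_rot: [-2.506, -1.893, 0.001]
ft_force: [-0.5, -0.2, 0.1]
grip_width: 0.006
grip_force: 0.0
2586 X [-0.016  0.068  0.144] Z [0.007 0.049 0.088]
t 15.1 pos [0.5871 0.08   0.257 ] shift [ 48.9   0.2 100. ] turn z 0.14093499625251127 tool z [ 0.e+00 -1.e-04 -1.e+00] w 0.1 gf 0.0 ft [-0.3 -0.7  0.7]
2577 X [-0.016  0.068  0.143] Z [0.007 0.049 0.086]
t 17.15 pos [0.5871 0.08   0.257 ] shift [ 48.9   0.2 100. ] turn z 0.14102030040619695 tool z [ 0.e+00 -1.e-04 -1.e+00] w 0.5 gf 0.0 ft [ 0.3 -0.5  0.2]
```

View pics/down.png

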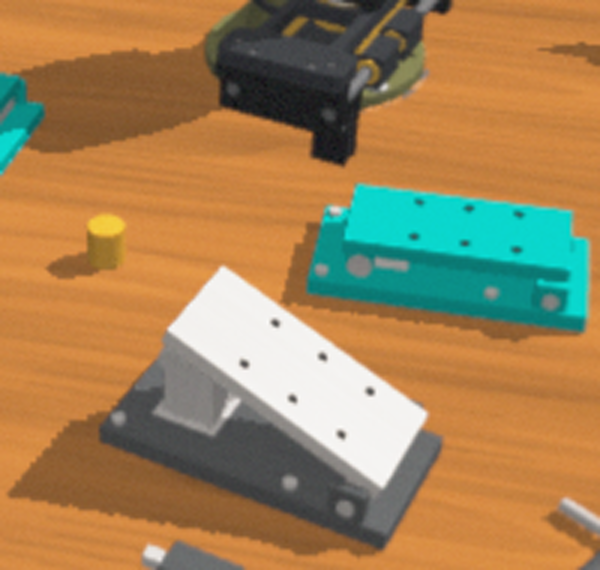

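The plate rests on the block. Its tip is at X 143, Z 87 mm from the hinge, against an expected 142 and 88 at 0.41 rad. The block is still upright on the pad at crop (195,385), and the arm is clear.

```bash
python3 -c "
from bench import ctrl
print(ctrl.close_job())"
```

```text
the job is handed in; nothing more can be done
None
```

The job is handed in at about 17 s: the tallest block stands upright on the pad, and the sine plate's roller rests on it at about 0.41 rad, measured from the camera, with the robot clear.

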